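Point out the phone without a battery on camera

ROBOT

A 6-joint arm with a two-finger parallel gripper is mounted at the origin on the work surface. World frame = base frame: x ahead of the robot, y to its left, z up, the work surface at z = 0. Lengths are in mm, angles in degrees, forces in N, time in s.
With the tool pointing down it reaches from about 375 to 900 mm from the base axis. Payload 3.1 kg.
Tool frame: the origin (TCP) lies between the finger pads, 19 mm behind the fingertips; this is the grasp point; z points along the fingers, y is the line along which they close (so a half turn about z gives the same grasp; the last joint's range is limited). The gripper opens to 85 mm and grips with 20 to 120 N. Pads are 22 mm wide; open, the fingers measure 114 mm over their backs; the gripper's body (76 mm by 85 mm) begins 54 mm behind the grasp point. The pads swing forward as they close: fully open they stand 13 mm farther back than shut.
Start: joints at [-76.92, 30.224, 82.088, -0, 67.689, -10.227], TCP at [247.315, -573.962, 250.01] pointing down, gripper open.
Joint ranges: [-176.69, 176.69], [-43.24, 126.21], [12.49, 139.97], [-82, 262], [0, 151.66], [-163.58, 163.58]. Speed limits (degrees/s): [159.86, 159.86, 180, 180, 180, 180].

INTERFACE

Orientations are given as [roll, pitch, yaw] about the fixed x, y, z axes, in that order (R = Rz(yaw) Ry(pitch) Rx(roll)).
In Python, from bench import r gives the robot as it stands. The module is installed in compiled form; this text tells all that it offers.
- The arm moves only by the shell command python3 -m jog 'ROWS' [FORCE]. ROWS is JSON, a list that holds one entry, the list of rows, each a list of 5 numbers: the opening in per cent of the stroke, from 0 (shut) to 100 (fully open), then the shift along the tool's x, y, z in mm, then the turn about the tool's z in degrees. In form: [[[gripper, dx, dy, dz, spin], ...]]. A call has 1 to 20 rows; each row is the pose to reach, as a shift and turn from the pose commanded when the call began, along the tool's axes at that moment; what a row does not reach only later rows make up. A row lasts 1/8 s, in which the tool goes at most 62.5 mm and 10.7 degrees, less where a joint would pass 70% of its speed; a pose out of reach is approached as far as the arm can. A call with a gripper value outside its range is refused whole. The fingers move at their own pace and stop on an object; FORCE is the grip in N (left out, the last holds). Time passes only in rows, so rows that repeat a pose let the fingers close. It gives the time, the measured TCP pose, the force, the opening and the grip force at its end, in the units of the state.
- r.read_state(): the state, without advancing time (a new reading comes with each control period).
- r.capture(name): name is "scene" or "top" or "wrist"; returns a dict with "img" (420x560x3 uint8, red, green, blue), "camera_matrix" (3x3 intrinsics, pixels), "world_to_cam" (4x4, takes a point from world to camera coordinates). Camera axes: x right, y up, looking along -z (the intrinsics and any distortion apply to the point x, -y, -z); pixel columns grow to the right and rows downward; lengths in mm; the calibration is good to about 2 mm. A picture is of the moment at which its call begins. There is no depth.
- r.hand_in(): hands the job in; it is judged then, once.
The state is a dict: "t": time; "q": joint angles; "dq": joint speeds; "joint_efforts": joint torques, N m; "tcp_pos": TCP position; "orientation": TCP orientation; "force": force on the tool from outside, world axes, zero at the start; "moment": the same for the moment, N m; "grip_width": opening from 0.0 (shut) to 1.0 (fully open); "finger_force": force on a finger pad.
Only numpy, scipy, OpenCV 4.12 (cv2) and the standard library are available. Lean on these libraries where they do the work, as an engineer would, in place of code of your own. Each camera call takes 0.05 s, during which the arm holds its last target. There are 200 camera calls.

TASK

Record a short repair note at the phone bench: push the red lever of the camera switch all the way over, from leaning towards the black stud to leaning towards the green stud. Then point the gripper straight down at the empty battery bay of the opened phone that has no battery, its tips a couple of centimetres above the bay, for two seconds; then point in the same way at the middle of the yellow spare battery for two seconds, and finish with the hand raised well clear of the bench and the switch still on. Do not touch or move the phones, the batteries, the jar, the mat or the bit tray, and never lower the tool over the other two phones' batteries or the white spare battery.

Things in the scene. Friction and masses are not known exactly. Their poses are not given: they have to be found in the camera images.
- cam_switch (a joint): angle of the red lever, rad: 0 to 0.25 at the start (leaning to the -x side of its base, black stud), 1.0 at its stop (leaning to the +x side, green stud), upright at 0.5. Light friction, under 2 N at the tip, no spring: it stays where it is left
- cam_switch_base: grey block of the camera switch, 70 x 50 x 25 mm, fixed to the table at the left or the right of the mat; origin at the centre of its underside, z up. Its +x axis points from the black stud to the green stud, roughly away from the robot, and is the way to push the lever. The lever turns about an axis along y, 22 mm above the origin, and is 80 mm long from this axis to the centre of its ball
- cam_switch_tip (a point): centre of the red ball (26 mm across) at the lever's end, about 92 mm above the table at the start; it goes over the top (102 mm) and ends 38 mm to the +x side of the base, 92 mm high
- phone_empty_bay (a point): centre of the empty battery bay (a bare silver rectangle 72 x 60 mm with two pale strips, open recess about 4.5 mm deep) of the phone that has no battery, on the bay floor, about 8 mm above the table
- phone_empty: opened phone lying face down on the mat, 150 x 74 x 8 mm, dark steel frame, green circuit board at its +x end; origin at the centre of its underside, x along its length, z up; its battery bay, 12 mm to the -x side of the origin, is empty
- phone_full_a_bay (a point): centre of the battery of the first complete phone, about 8 mm above the table (4 mm under the battery's upper face)
- phone_full_a: opened phone lying face down on the mat, 150 x 74 x 8 mm, dark steel frame, green circuit board at its +x end; origin at the centre of its underside, x along its length, z up; a black battery with a grey label fills its bay
- phone_full_b_bay (a point): centre of the battery of the second complete phone, about 8 mm above the table (4 mm under the battery's upper face)
- phone_full_b: opened phone lying face down on the mat, 150 x 74 x 8 mm, dark steel frame, green circuit board at its +x end; origin at the centre of its underside, x along its length, z up; a black battery with a grey label fills its bay
- battery_yellow: yellow spare battery, flat, 66 x 50 x 6 mm, lying on the mat beyond the phones; origin at the centre of its underside, 4 mm above the table, z up
- battery_white: white spare battery of the same size and origin; leave alone
- flux_jar: small amber jar with orange cap, 38 mm across, 32 mm high, standing on the mat in the row of the spare batteries; origin at the centre of its underside
- mat: blue repair mat, 360 x 500 x 4 mm, fixed; origin at the centre of its underside; phones and spare batteries lie on it
- bit_tray: low black tray with bits, 160 x 90 x 22 mm, fixed, on the other side of the mat from the switch; origin at the centre of its underside
Mind the look-alikes: they are no part of the job. Of the things that look like the cam_switch_base, the smaller one is meant.

How it is judged (in metres and radians):
On the way, in this order (a step that is already met when the one before it is completed fails the run):
1. the camera switch is pushed fully over to on (value of joint cam_switch above 0.9 rad), for 0.2 s.
2. the tool point dwells just above the empty battery bay (within 20 mm sideways, TCP under 75 mm), touching nothing, the switch on (horizontal distance between the grasp point and phone_empty_bay below 0.02 m and height (world z) of the grasp point below 0.075 m and value of joint cam_switch above 0.9 rad and contact force between the fingers and anything else below 0.5 N), for 1.5 s.
3. the tool point dwells just above the yellow spare battery in the same way (horizontal distance between the grasp point and battery_yellow below 0.02 m and height (world z) of the grasp point below 0.075 m and value of joint cam_switch above 0.9 rad and contact force between the fingers and anything else below 0.5 N), for 1.5 s.
At the end, for the whole second after the job is handed in: The switch lever is past 0.9 rad, the phones, spare batteries and jar lie within 8 mm of where it began and at rest, and the tool point is raised more than 120 mm above the table (value of joint cam_switch above 0.9 rad and height (world z) of the grasp point above 0.12 m and distance of each of phone_empty, phone_full_a, phone_full_b, battery_yellow, battery_white, flux_jar from where it was at the start of the episode below 0.008 m and linear speed of each of phone_empty, phone_full_a, phone_full_b, battery_yellow, battery_white, flux_jar below 0.02 m/s); the robot touches nothing.
It fails at once if the robot touches a phone, a battery, the jar, the mat or the bit tray (contact force between any of the arm, the fingers and phone_empty above 0.5 N or contact force between any of the arm, the fingers and phone_full_a above 0.5 N or contact force between any of the arm, the fingers and phone_full_b above 0.5 N or contact force between any of the arm, the fingers and battery_yellow above 0.5 N or contact force between any of the arm, the fingers and battery_white above 0.5 N or contact force between any of the arm, the fingers and flux_jar above 0.5 N or contact force between any of the arm, the fingers and mat above 0.5 N or contact force between any of the arm, the fingers and bit_tray above 0.5 N).
It fails at once if something that should be left alone is moved or lifted (distance of any of phone_empty, phone_full_a, phone_full_b, battery_yellow, battery_white, flux_jar from where it was at the start of the episode above 0.01 m).
It fails at once if the tool is lowered over a phone that has its battery (within 25 mm, TCP under 70 mm) ((horizontal distance between the grasp point and phone_full_a_bay below 0.025 m and height (world z) of the grasp point below 0.07 m) or (horizontal distance between the grasp point and phone_full_b_bay below 0.025 m and height (world z) of the grasp point below 0.07 m)).
It fails at once if the tool is lowered over the white spare battery (within 25 mm, TCP under 70 mm) (horizontal distance between the grasp point and battery_white below 0.025 m and height (world z) of the grasp point below 0.07 m).
It also fails if it takes over 54 s, if anything falls off the work surface, if the arm or the gripper's body presses on something with over 40 N, if the wrist force passes 120 N, or if a joint passes its speed limit or range.

## Working session

There is one attempt and no reset: what is moved stays moved. The work goes in short steps, Python scripts to look and compute and a shell command to move; the robot and the scene stay as the last step left them, time stands still between calls to the robot, and variables do not carry over. Pictures are saved under pics/ and viewed, at most 10 in all, crops included, and the job is handed in when it is done.

```bash
mkdir -p pics; cat > h.py <<'E'
import numpy as np, cv2, pickle
from bench import r
def save(n,f):
    c=r.capture(n); pickle.dump(c,open(f+'.pkl','wb')); cv2.imwrite(f'pics/{f}.png',cv2.cvtColor(c['img'],cv2.COLOR_RGB2BGR)); return c
def load(f): return pickle.load(open(f+'.pkl','rb'))
def ray(c,u,v):
    K=np.array(c['camera_matrix']);W=np.array(c['world_to_cam']);R=W[:3,:3];t=W[:3,3]
    d=np.linalg.inv(K)@[u,v,1]; d=R.T@(d*[1,-1,-1]); return -R.T@t,d
def onz(c,u,v,z):
    o,d=ray(c,u,v); return o+d*(z-o[2])/d[2]
def proj(c,p):
    W=np.array(c['world_to_cam']);q=(W@[*p,1])[:3]*[1,-1,-1];k=np.array(c['camera_matrix'])@q;return k[:2]/k[2]
def tri(c1,p1,c2,p2):
    o1,d1=ray(c1,*p1);o2,d2=ray(c2,*p2)
    s=np.linalg.lstsq(np.c_[d1,-d2],o2-o1,rcond=None)[0];a=o1+s[0]*d1;b=o2+s[1]*d2
    return (a+b)/2,np.linalg.norm(a-b)
E
python3 - <<'E'
from h import *
a=save('scene','s0');b=save('top','t0')
s=r.read_state();print(s['t'],s['tcp_pos'],s['orientation'],a.keys())
E
```

```text
0.1 [ 247.19661343 -573.36731273  249.11525097] [-1.79888590e+02 -2.13792922e-02  2.33081873e+01] dict_keys(['img', 'camera_matrix', 'world_to_cam'])
```

View pics/t0.png

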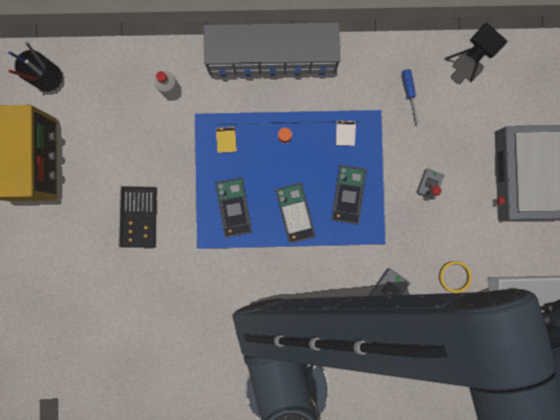

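View pics/s0.png

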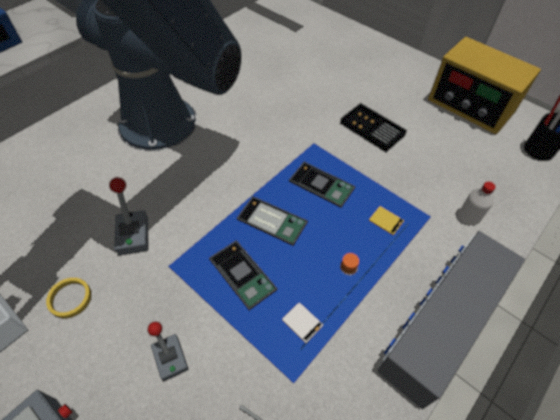

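Top view: the small switch is at (431,183) with its ball at (436,190), and a bigger look-alike near (388,285) is partly under the arm. The yellow battery is at (227,140), white at (346,133), jar at (285,135), the empty phone at (295,212) and the full phones at (234,207) and (349,194). In the scene view the switch candidates are (168,355) and (130,230), with balls at (155,328) and (118,185). I'll measure both, and check them in an enlarged crop.

```bash
python3 - <<'E'
from h import *
s=load('s0');t=load('t0')
def blobs(c,f,lo=15):
    h=cv2.cvtColor(c['img'],cv2.COLOR_RGB2HSV).astype(int);m=f(h[...,0],h[...,1],h[...,2]).astype(np.uint8)
    n,l,st,ce=cv2.connectedComponentsWithStats(m)
    return [(ce[i].round(1).tolist(),st[i].tolist()) for i in range(1,n) if st[i,4]>=lo]
for n,c in(('s',s),('t',t)):
    print(n,'red',blobs(c,lambda h,a,v:((h<5)|(h>173))&(a>150)&(v>70)))
    print(n,'yel',blobs(c,lambda h,a,v:(h>18)&(h<32)&(a>150)&(v>120),40))
    print(n,'green',blobs(c,lambda h,a,v:(h>45)&(h<85)&(a>90)&(v>50),5))
    print(n,'blue',blobs(c,lambda h,a,v:(h>105)&(h<125)&(a>150)&(v>80),1000))
ims=[cv2.resize(cv2.cvtColor(c['img'][y:y+h,x:x+w],cv2.COLOR_RGB2BGR),(400,400*h//w),interpolation=cv2.INTER_CUBIC) for c,x,y,w,h in((s,90,165,130,225),(t,360,150,100,173))]
H=min(600,min(i.shape[0] for i in ims));cv2.imwrite('pics/crop.png',cv2.hconcat([i[:H] for i in ims]))
E
python3 -c "
import cv2;print(cv2.imread('pics/crop.png').shape)"
```

```text
s red [([115.3, 185.0], [111, 180, 11, 11, 51]), ([488.8, 186.6], [484, 182, 11, 10, 75]), ([154.5, 328.5], [149, 323, 12, 12, 126]), ([64.4, 411.0], [58, 406, 14, 12, 99])]
s yel [([492.8, 64.1], [445, 38, 95, 54, 2328]), ([384.7, 219.4], [371, 208, 28, 24, 348]), ([67.1, 297.7], [47, 279, 42, 37, 265])]
s green [([338.3, 191.7], [327, 181, 22, 22, 147]), ([290.2, 228.3], [277, 215, 25, 26, 180]), ([128.3, 240.9], [126, 238, 6, 6, 27]), ([253.9, 290.3], [239, 275, 29, 30, 273]), ([172.0, 368.1], [170, 366, 5, 5, 20])]
s blue [([303.1, 259.7], [170, 145, 259, 237, 22747])]
t red [([160.9, 76.0], [157, 72, 9, 9, 62]), ([37.8, 159.6], [37, 156, 3, 8, 19]), ([435.7, 190.0], [432, 186, 8, 8, 48]), ([500.9, 200.6], [499, 198, 5, 6, 29])]
t yel [([15.3, 151.1], [0, 106, 32, 91, 2870]), ([226.0, 140.9], [218, 131, 17, 21, 320]), ([455.1, 277.1], [440, 262, 31, 31, 177])]
t green [([37.9, 134.7], [37, 124, 3, 23, 29]), ([348.5, 172.3], [346, 168, 6, 11, 19]), ([434.8, 173.4], [434, 173, 3, 2, 5]), ([234.8, 182.3], [228, 181, 13, 5, 29]), ([349.0, 181.6], [348, 180, 3, 4, 5]), ([226.6, 187.1], [224, 184, 5, 7, 14]), ([241.0, 191.5], [240, 187, 3, 8, 12]), ([292.0, 188.3], [291, 187, 3, 3, 7]), ([297.7, 187.4], [295, 186, 6, 5, 12]), ([290.2, 197.9], [282, 188, 18, 17, 52]), ([284.9, 191.6], [284, 190, 3, 5, 8]), ([229.2, 193.7], [227, 192, 5, 5, 10]), ([236.0, 194.0], [233, 193, 6, 3, 11]), ([301.1, 196.2], [301, 193, 2, 7, 8]), ([398.2, 278.5], [397, 277, 4, 4, 13])]
t blue [([288.7, 175.0], [196, 111, 188, 137, 17963])]
(600, 800, 3)
```

View pics/crop.png

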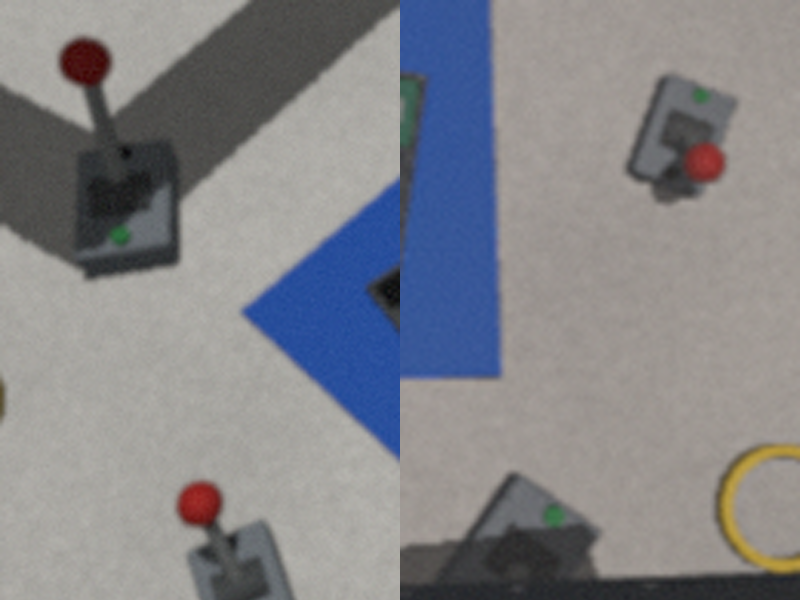

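```bash
python3 - <<'E'
from h import *
s=load('s0');t=load('t0')
p=lambda *a:print(*[x.round(1) if hasattr(x,'round') else x for x in a])
p('ball',*tri(s,(154.5,328.5),t,(435.7,190)))
p('green stud small',*tri(s,(172,368.1),t,(434.8,173.4)))
p('green stud big',*tri(s,(128.3,240.9),t,(398.2,278.5)))
p('yel',onz(s,384.7,219.4,10),onz(t,226,140.9,10),tri(s,(384.7,219.4),t,(226,140.9)))
# mat rect
for c in(s,t):
    h=cv2.cvtColor(c['img'],cv2.COLOR_RGB2HSV).astype(int);m=((h[...,0]>105)&(h[...,0]<125)&(h[...,1]>130)&(h[...,2]>60)).astype(np.uint8)
    n,l,st,ce=cv2.connectedComponentsWithStats(m);i=1+st[1:,4].argmax()
    cn=cv2.convexHull(np.argwhere(l==i)[:,::-1].astype(np.float32));a=cv2.approxPolyDP(cn,8,True)[:,0]
    W=np.array([onz(c,*q,4)[:2] for q in a]);p('mat',a.tolist(),W,np.linalg.norm(W-np.roll(W,1,0),axis=1))
# rectify to 1 px/mm at z=10: x 250..700,y -300..300 ; find objects on the mat as non-blue
    pts=np.float32([[250,350],[250,-350],[750,-350],[750,350]])
    src=np.float32([proj(c,[*q,8]) for q in pts]);dst=np.float32([[350-q[1],750-q[0]] for q in pts])
    H=cv2.getPerspectiveTransform(src,dst);w=cv2.warpPerspective(c['img'],H,(700,500),flags=cv2.INTER_CUBIC)
    cv2.imwrite(f"pics/w{0 if c is s else 1}.png",cv2.cvtColor(w,cv2.COLOR_RGB2BGR))
    mm=cv2.warpPerspective(m,H,(700,500));mh=np.zeros_like(mm)
    cv2.fillConvexPoly(mh,cv2.perspectiveTransform(cv2.convexHull(cn),H).astype(int),1);mh=cv2.erode(mh,np.ones((13,13)))
    o=cv2.morphologyEx(((mh==1)&(mm==0)).astype(np.uint8),cv2.MORPH_OPEN,np.ones((9,9)))
    for k in cv2.findContours(o,cv2.RETR_EXTERNAL,cv2.CHAIN_APPROX_NONE)[0]:
        if cv2.contourArea(k)>600:
            (u,v),sz,an=cv2.minAreaRect(k);p('obj',round(750-v,1),round(350-u,1),np.round(sz),round(an,1))
E
```

```text
ball [ 506.5 -379.3   96.8] 1.7
green stud small [ 555.8 -399.7   26.1] 1.2
green stud big [ 284.1 -292.7   36.5] 1.3
yel [658.5 143.9  10. ] [655.9 148.1  10. ] (array([657.07957443, 148.67373764,   3.30787805]), np.float64(0.1034237796711587))
mat [[428.0, 216.0], [293.0, 381.0], [170.0, 267.0], [314.0, 144.0]] [[ 728.2  225.3]
 [ 730.8 -266.7]
 [ 381.  -267.4]
 [ 380.   225.8]] [348.2 492.  349.8 493.1]
obj 461.7 -31.5 [152.  76.] 76.6
obj 480.6 130.9 [151.  76.] 81.4
obj 507.7 -174.7 [ 76. 152.] 9.8
obj 664.7 -2.3 [41. 59.] 66.0
obj 660.5 147.2 [72. 57.] 87.3
obj 671.8 -171.2 [54. 72.] 3.2
mat [[384.0, 242.0], [198.0, 247.0], [195.0, 115.0], [380.0, 111.0]] [[ 378.9 -264.7]
 [ 376.9  227.7]
 [ 728.   229.8]
 [ 729.1 -264.3]] [350.2 492.4 351.1 494. ]
obj 462.0 -30.2 [153.  77.] 76.6
obj 480.1 132.7 [154.  77.] 81.3
obj 507.7 -174.0 [ 77. 153.] 9.7
obj 669.0 -7.0 [44. 42.] 90.0
obj 661.2 149.3 [72. 57.] 88.3
obj 671.6 -169.2 [58. 72.] 3.4
```

The crop and measurements agree. The big switch (388,285) has its green stud at about 36 mm, so its block is larger. The small one (431,183) has its stud at 26 mm, which matches the 25 mm block, so it is the one meant. The ball is at about (506,-379,96), with +x at a yaw of about -21°. Phone and mat sizes check out at 150x74 and 500x360. The empty bay is at about (450,-34) and the yellow battery at about (660,148).

I'll move behind the lever with the gripper shut.

```bash
python3 -m jog '[[[0,30,-10,5,5],[0,60,-22,10,10],[0,90,-34,15,15],[0,120,-46,20,20],[0,150,-58,25,25],[0,180,-70,30,30],[0,210,-82,35,35],[0,240,-94,40,40],[0,265,-102,45,44],[0,281,-109,50,44],[0,281,-109,50,44],[0,281,-109,50,44]]]'
python3 - <<'E'
from h import *
save('scene','s1');t=save('top','t1');save('wrist','w1');s=r.read_state();print(s['t'],s['tcp_pos'],s['orientation'],s['q'],s['force'])
h=cv2.hconcat([cv2.cvtColor(load(f)['img'],cv2.COLOR_RGB2BGR) for f in('t1','w1')]);cv2.imwrite('pics/m1.png',cv2.resize(h,(800,300)))
E
```

```text
t: 1.6
tcp_pos: [461.8, -363.3, 200.0]
orientation: [180.0, 0.0, -20.7]
force: [-0.1, 0.2, -1.0]
grip_width: -0.002
finger_force: 0.0
1.75 [ 461.73246789 -363.55999362  200.22278282] [ 1.79977261e+02 -1.79025912e-02 -2.07532487e+01] [-4.90979762e+01  3.08380686e+01  9.04320092e+01 -1.34739396e-02
  5.87033706e+01  6.16622726e+01] [ 0.90747037 -0.98580902  0.27612378]
```

View pics/m1.png

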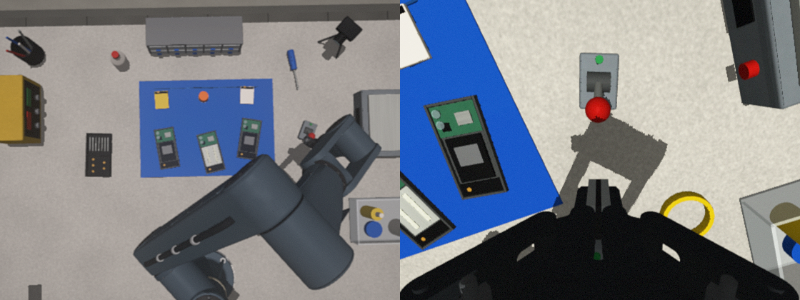

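The wrist view shows the small switch straight ahead and aligned: ball at about (277,152) in full pixels, green stud at (279,83). I'll check the ball position once more with this view.

```bash
python3 - <<'E'
from h import *
o={}
for f in('s1','w1'):
    c=load(f);h=cv2.cvtColor(c['img'],cv2.COLOR_RGB2HSV).astype(int);m=(((h[...,0]<6)|(h[...,0]>172))&(h[...,1]>150)&(h[...,2]>60)).astype(np.uint8)
    n,l,st,ce=cv2.connectedComponentsWithStats(m);o[f]=[(ce[i].round(1).tolist(),int(st[i,4])) for i in range(1,n) if st[i,4]>30]
print(o)
w=load('w1');s=load('s1');k=max((q for q in o['w1'] if 240<q[0][0]<310),key=lambda q:q[1])[0]
j=min(o['s1'],key=lambda q:np.hypot(q[0][0]-154.5,q[0][1]-328.5))[0]
p,e=tri(w,k,s,j);print(k,j,p,e,onz(w,*k,95),onz(w,279,83,26))
d=p-np.array([461.8,-363.3,200]);a=np.radians(-20.7);print('tool',d[0]*np.cos(a)+d[1]*np.sin(a),d[0]*np.sin(a)-d[1]*np.cos(a))
E
```

```text
{'s1': [([460.4, 79.5], 208), ([551.0, 113.2], 59), ([488.1, 187.4], 88), ([154.5, 328.5], 157), ([64.5, 411.2], 100)], 'w1': [([488.3, 97.3], 626), ([276.9, 153.2], 982)]}
[276.9, 153.2] [154.5, 328.5] [ 505.18759189 -380.07416232   95.13918667] 0.4433720124919884 [ 505.1589281  -380.28981713   95.        ] [ 554.88049576 -401.13873907   26.        ]
tool 46.51590824633233 0.3548677471879209
```

```bash
python3 -m jog '[[[0,-3,0,30,0],[0,-3,0,60,0],[0,-3,0,90,0],[0,-3,0,107,0],[0,5,0,107,0],[0,15,0,107,0],[0,25,0,107,0],[0,33,0,107,0],[0,41,0,107,0],[0,49,0,107,0],[0,57,0,107,0],[0,65,0,107,0],[0,72,0,107,0],[0,78,0,107,0],[0,83,0,107,0],[0,86,0,107,0],[0,88,0,107,0],[0,88,0,107,0]]]'
cat > look.py <<'E'
from h import *
import sys
c=save('scene','s2');h=cv2.cvtColor(c['img'],cv2.COLOR_RGB2HSV).astype(int);m=(((h[...,0]<6)|(h[...,0]>172))&(h[...,1]>150)&(h[...,2]>60)).astype(np.uint8)
n,l,st,ce=cv2.connectedComponentsWithStats(m)
for i in range(1,n):
    if st[i,4]>25 and 130<ce[i][0]<240 and ce[i][1]>280: print(ce[i],st[i],onz(c,*ce[i],93))
b=np.array([505.2,-380.1]);a=np.radians(-21);print('expected stop',b+70*np.array([np.cos(a),np.sin(a)]),proj(c,[*(b+70*np.array([np.cos(a),np.sin(a)])),92.4]))
print(r.read_state()['force'],r.read_state()['tcp_pos'])
cv2.imwrite('pics/c2.png',cv2.resize(cv2.cvtColor(c['img'][270:420,100:300],cv2.COLOR_RGB2BGR),(800,600)))
E
python3 look.py
```

```text
t: 4.0
tcp_pos: [544.4, -393.6, 92.9]
orientation: [-180.0, 0.0, -20.7]
force: [-1.6, 0.4, 0.4]
grip_width: -0.002
finger_force: 0.6
[166.00568182 364.18181818] [159 357  15  16 176] [ 566.67892246 -404.93313348   93.        ]
expected stop [ 570.55062985 -405.18575647] [167.45459757 366.00042987]
[-1.57450153  0.15568738 -0.25695234] [ 544.37951733 -393.62850273   93.01311972]
```

View pics/c2.png

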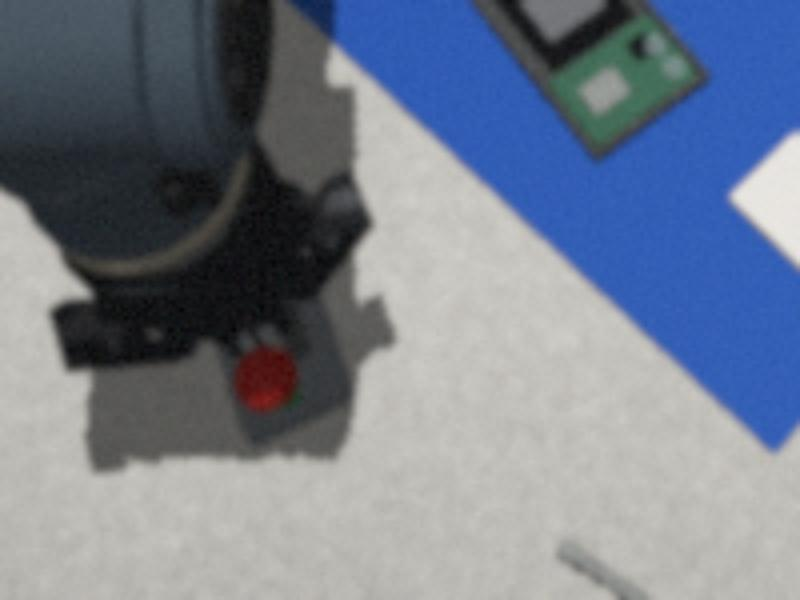

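The ball at about (166,364) has gone over to the green stud side, roughly 4 mm short of the stop, with only friction force on the tool. I'll push on gently until I feel the stop.

```bash
python3 -m jog '[[[0,2,0,0,0],[0,4,0,0,0],[0,4,0,0,0],[0,4,0,0,0]]]'; python3 look.py
```

```text
t: 4.55
tcp_pos: [545.1, -393.8, 92.7]
orientation: [-179.9, 0.5, -20.7]
force: [-8.1, 2.5, 3.3]
grip_width: -0.0
finger_force: 4.5
[165.99421965 364.1734104 ] [159 357  15  15 173] [ 566.65406317 -404.93715087   93.        ]
expected stop [ 570.55062985 -405.18575647] [167.45459757 366.00042987]
[-8.39751654  1.46587514  3.35431062] [ 545.12417075 -393.77416769   92.66008581]
```

There is 8 N and no further motion, so the lever is at its stop. I'll back off, raise, and go above the empty bay.

```bash
python3 -m jog '[[[0,-8,0,0,0],[0,-25,0,0,0],[0,-35,0,-20,0],[0,-45,0,-55,0],[0,-60,-15,-90,0],[0,-80,-50,-90,0],[0,-105,-90,-90,0],[0,-130,-135,-90,0],[0,-155,-180,-90,0],[0,-180,-225,-90,0],[0,-200,-265,-90,0],[0,-214,-295,-90,0],[0,-219.5,-304,-90,0],[0,-219.5,-304,-90,0],[0,-219.5,-304,-90,0]]]'; python3 look.py
python3 - <<'E'
from h import *
c=save('wrist','w3');b=cv2.cvtColor(c['img'],cv2.COLOR_RGB2BGR)
for p in([450,-34,8],[660,148,10],[461.8,-31,8]): print(proj(c,p))
cv2.imwrite('pics/m3.png',cv2.hconcat([cv2.resize(b,(400,300)),cv2.resize(cv2.imread('pics/c2.png'),(400,300))]))
E
```

```text
t: 6.48
tcp_pos: [451.3, -34.4, 183.2]
orientation: [180.0, -0.1, -20.7]
force: [0.3, 0.5, 0.6]
grip_width: -0.001
finger_force: 0.0
[166.11976048 364.07185629] [160 357  13  16 167] [ 566.68098938 -404.69378026   93.        ]
expected stop [ 570.55062985 -405.18575647] [167.45459757 366.00042987]
[-0.50836204  0.47076934  0.03253824] [451.18115298 -34.42621989 183.11678953]
[276.7095446 193.6700483]
[-7.81259999 45.22483343]
[269.58294735 183.79250666]
```

View pics/m3.png

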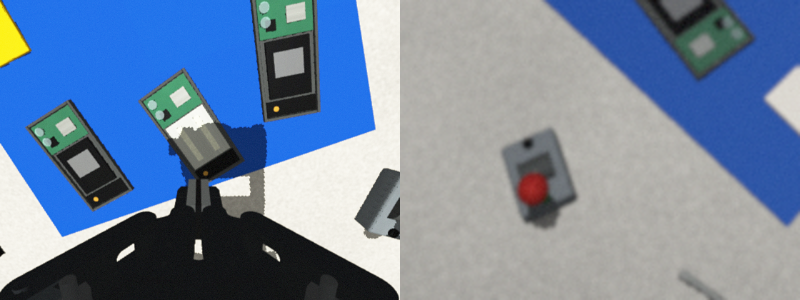

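The bay centre projects to wrist pixel (277,194), inside the pale silver bay of the battery-less phone. The right panel shows the lever leaning to the green side with the arm away. I'll lower and dwell.

```bash
python3 -m jog '[[[0,0,0,40,0],[0,0,0,80,0],[0,0,0,110,0],[0,0,0,125,0],[0,0,0,125,0],[0,0,0,125,0],[0,0,0,125,0],[0,0,0,125,0],[0,0,0,125,0],[0,0,0,125,0],[0,0,0,125,0],[0,0,0,125,0],[0,0,0,125,0],[0,0,0,125,0],[0,0,0,125,0],[0,0,0,125,0],[0,0,0,125,0],[0,0,0,125,0],[0,0,0,125,0],[0,0,0,125,0]]]'
python3 - <<'E'
import numpy as np
a=np.radians(-20.7);d=np.array([660,148])-[451.2,-34.4];print(d[0]*np.cos(a)+d[1]*np.sin(a),d[0]*np.sin(a)-d[1]*np.cos(a))
E
```

```text
t: 9.07
tcp_pos: [450.4, -33.2, 58.0]
orientation: [-180.0, 0.0, -20.7]
force: [0.2, 0.7, -0.2]
grip_width: 0.0
finger_force: 0.0
130.84690213193983 -244.43053860447674
```

```bash
python3 -m jog '[[[0,0,0,0,0],[0,0,0,0,0],[0,0,0,-40,0],[0,0,0,-90,0],[0,0,0,-125,0],[0,20,-35,-125,0],[0,40,-75,-125,0],[0,60,-115,-125,0],[0,82,-155,-125,0],[0,105,-195,-125,0],[0,120,-228,-125,0],[0,131,-246,-125,0],[0,131,-246,-125,0],[0,131,-246,-125,0]]]'
python3 - <<'E'
from h import *
c=save('wrist','w4');h=cv2.cvtColor(c['img'],cv2.COLOR_RGB2HSV).astype(int)
m=((h[...,0]>20)&(h[...,0]<34)&(h[...,1]>150)&(h[...,2]>120)).astype(np.uint8)
n,l,st,ce=cv2.connectedComponentsWithStats(m)
for i in range(1,n):
    if st[i,4]>300: print(ce[i],st[i],onz(c,*ce[i],10))
print(proj(c,[660,148,10]),r.read_state()['tcp_pos'])
cv2.imwrite('pics/m4.png',cv2.cvtColor(c['img'],cv2.COLOR_RGB2BGR))
E
```

```text
t: 10.82
tcp_pos: [658.6, 150.1, 182.5]
orientation: [179.9, 0.1, -20.7]
force: [0.6, -0.3, 0.1]
grip_width: -0.001
finger_force: 0.0
[279.8011088  190.73146223] [ 243  149   71   78 2886] [659.15459172 146.41408078  10.        ]
[277.97986397 190.5021044 ] [658.63370087 149.90255519 182.66215702]
```

View pics/m4.png

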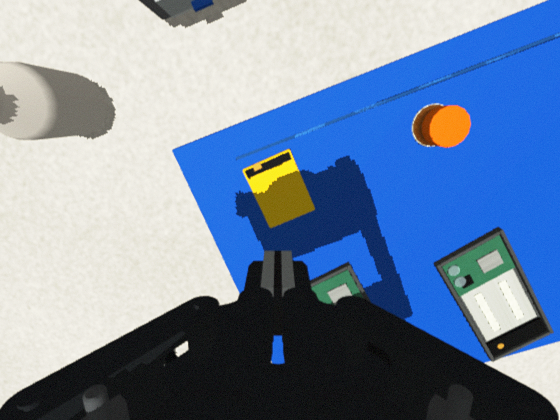

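The yellow battery spans about (243–314, 149–228), and the point below the TCP falls at its middle, (278,190). The jar at (442,126) is well away. I'll lower and dwell.

```bash
python3 -m jog '[[[0,0,0,40,0],[0,0,0,80,0],[0,0,0,110,0],[0,0,0,125,0],[0,0,0,125,0],[0,0,0,125,0],[0,0,0,125,0],[0,0,0,125,0],[0,0,0,125,0],[0,0,0,125,0],[0,0,0,125,0],[0,0,0,125,0],[0,0,0,125,0],[0,0,0,125,0],[0,0,0,125,0],[0,0,0,125,0],[0,0,0,125,0],[0,0,0,125,0],[0,0,0,125,0],[0,0,0,125,0]]]'
python3 -m jog '[[[0,0,0,0,0],[0,0,0,0,0],[0,0,0,-40,0],[0,0,0,-90,0],[0,0,0,-140,0],[0,0,0,-170,0],[0,0,0,-180,0],[0,0,0,-180,0],[0,0,0,-180,0]]]'
python3 look.py
```

```text
t: 13.38
tcp_pos: [659.8, 150.6, 58.0]
orientation: [180.0, 0.0, -20.7]
force: [-0.5, 0.4, -0.4]
grip_width: 0.0
finger_force: 0.0
t: 14.5
tcp_pos: [658.7, 150.5, 235.8]
orientation: [179.9, 0.2, -20.7]
force: [0.0, 0.8, -0.6]
grip_width: 0.0
finger_force: 0.0
[166.12426036 363.99408284] [160 357  13  15 169] [ 566.58800294 -404.60869856   93.        ]
expected stop [ 570.55062985 -405.18575647] [167.45459757 366.00042987]
[0.34770915 0.39137477 0.16078234] [658.80301861 150.48432559 235.77042908]
```

The switch is still on (ball unchanged at (166,364)) and the hand is at 236 mm, so I'll hand in.

```bash
python3 -c "
from bench import r
print(r.hand_in())"
```

```text
the job is handed in; nothing more can be done
None
```

The job is handed in, with no verdict returned: the switch was pushed to its stop and stayed on, I pointed at the empty bay and then the yellow battery for 2 s each, and the hand ended 236 mm up with no contact sensed.

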